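Pack the spares case and turn its status sign to ready

TASK

Lift the lid of the blue spares case right over until it rests on its stop by itself, then put every white carton with an orange band into the case, each down on the case's floor and none on top of another, and shut the lid. When the case is shut, spin the status sign on its post half a turn, so that its green face looks to the front where the red one was, square to its foot. Leave the other things on the bench where they are.

Things in the scene. Friction and masses are not known exactly. Their poses are not given: they have to be found in the camera images.
- case: Blue steel spares case standing fast on the bench: 170 mm deep (its x, away from the robot), 270 mm wide (its y), 85 mm high; walls and floor 5 mm thick, so the clear inside is 160 x 260 mm and 80 mm deep, undivided. Origin: centre of the underside; z up. The lid is hinged along its far (+x) rim.
- lid (a joint): Hinge of the case's lid in rad: 0 = shut, grows as the near edge is lifted up and over to the far side; stop at 1.9, where the lid leans back and stays by itself. It balances at about 1.5: let go above that it tips back onto the stop, below that it sinks shut, slowed by a damped hinge (about 1 to 2 s). The lid is a 174 x 274 mm plate, 8 mm thick, 0.35 kg, its top face 94 mm above the bench when shut.
- lid_handle (a point): Middle of the lid's handle, a round steel bar 11 mm thick and 110 mm long along the case's y, on two thin feet (8 mm thick, 47 mm to either side of the middle). The bar's centre line stands 35 mm off the lid's top face, 15 mm in from the lid's near edge, 155 mm from the hinge line measured along the lid (and 43 mm above it when shut). Axes turn with the lid and equal the case's when it is shut.
- lid_hinge (a point): Middle of the lid's hinge line: in the case's frame at x = +85 mm, y = 0, 85.5 mm above its underside; the hinge line runs along the case's y.
- sign_stand: Weighted foot of the swivel status sign, standing fast: dark steel plate 80 mm (its x) x 110 mm (its y) x 8 mm with a 14 mm post in the middle. Origin: centre of the underside. Its +x side is the front and looks to the aisle, away from the robot.
- status_sign (a joint): Turn of the sign on its post in rad, about the vertical, counter-clockwise from above; it starts near 0, where the red face looks to the front; at +3.14 or -3.14 the green face looks to the front, square to the foot. It turns freely either way to 3.6 and stays where it is left, with a little friction (0.04 N m).
- sign_top (a point): Middle of the sign's top edge, on its turning axis, 157 mm above the bench. The sign is an upright panel 10 mm thick (along this point's x), 130 mm wide (its y) and 85 mm high; red with a white bar on its +x face, green with a white tick on its -x face. The axes turn with the panel.
- carton1: White spares carton with an orange band, no. 1 of up to 5 alike (None if absent): 70 mm (its x) x 44 mm (its y) x 58 mm (its z), about 0.25 kg, stands upright on the bench. Origin: centre of the underside.
- carton1_mid (a point): Centre of carton1, 29 mm above its underside; axes as the carton's.
- carton2: White spares carton with an orange band, no. 2 of up to 5 alike (None if absent): 70 mm (its x) x 44 mm (its y) x 58 mm (its z), about 0.25 kg, stands upright on the bench. Origin: centre of the underside.
- carton2_mid (a point): Centre of carton2, 29 mm above its underside; axes as the carton's.
- carton3: White spares carton with an orange band, no. 3 of up to 5 alike (None if absent): 70 mm (its x) x 44 mm (its y) x 58 mm (its z), about 0.25 kg, stands upright on the bench. Origin: centre of the underside.
- carton3_mid (a point): Centre of carton3, 29 mm above its underside; axes as the carton's.
- carton4: White spares carton with an orange band, no. 4 of up to 5 alike (None if absent): 70 mm (its x) x 44 mm (its y) x 58 mm (its z), about 0.25 kg, stands upright on the bench. Origin: centre of the underside.
- carton4_mid (a point): Centre of carton4, 29 mm above its underside; axes as the carton's.
- carton5: White spares carton with an orange band, no. 5 of up to 5 alike (None if absent): 70 mm (its x) x 44 mm (its y) x 58 mm (its z), about 0.25 kg, stands upright on the bench. Origin: centre of the underside.
- carton5_mid (a point): Centre of carton5, 29 mm above its underside; axes as the carton's.
- tape_roll: Bystander: roll of brown packing tape, 94 mm across, 45 mm high, flat on the bench. Origin at its underside or middle.
- brown_box: Bystander: plain brown cardboard box 75 x 60 x 50 mm (its x, y, z). Origin at its underside or middle.
- scanner: Bystander: black and yellow barcode scanner lying on its side, about 100 x 165 x 36 mm. Origin at its underside or middle.
- jar: Bystander: clear jar with a red cap, 72 mm across, 85 mm high. Origin at its underside or middle.
- screwdriver: Bystander: screwdriver, 190 mm long, lying. Origin at its underside or middle.
There are look-alikes about, which are no part of the job. Leave any pink or yellow look-alike of the carton2 alone.

How it is judged:
On the way, in this order (a step that is already met when the one before it is completed fails the run):
1. the lid is open, resting on its stop, let go (value of joint lid above 1.82 rad and velocity of joint lid below 0.05 rad/s and contact force between the fingers and lid below 0.5 N), for 0.2 s.
2. every carton is in the case, down on its floor, the lid still open (x of carton1_mid in the frame of case between -0.08 and 0.08 m and y of carton1_mid in the frame of case between -0.13 and 0.13 m and z of each of carton1_mid, carton2_mid, carton3_mid, carton4_mid, carton5_mid in the frame of case below 0.05 m and x of carton2_mid in the frame of case between -0.08 and 0.08 m and y of carton2_mid in the frame of case between -0.13 and 0.13 m and x of carton3_mid in the frame of case between -0.08 and 0.08 m and y of carton3_mid in the frame of case between -0.13 and 0.13 m and x of carton4_mid in the frame of case between -0.08 and 0.08 m and y of carton4_mid in the frame of case between -0.13 and 0.13 m and x of carton5_mid in the frame of case between -0.08 and 0.08 m and y of carton5_mid in the frame of case between -0.13 and 0.13 m and value of joint lid above 1.3 rad), for 0.2 s.
3. the lid is shut (value of joint lid below 0.05 rad), for 0.2 s.
4. the sign is turned half round, green to the front ((value of joint status_sign between 2.942 and 3.342 rad or value of joint status_sign between -3.342 and -2.942 rad)), for 0.2 s.
At the end, for the whole second after the job is handed in: Every carton present is in the case, its centre inside the walls and less than 50 mm above the case's underside (so none on top of another); the lid is shut to within 0.05 rad; the sign is turned half a turn, green face to the front within 0.2 rad of square to its foot, and at rest (x of carton1_mid in the frame of case between -0.08 and 0.08 m and y of carton1_mid in the frame of case between -0.13 and 0.13 m and z of each of carton1_mid, carton2_mid, carton3_mid, carton4_mid, carton5_mid in the frame of case below 0.05 m and x of carton2_mid in the frame of case between -0.08 and 0.08 m and y of carton2_mid in the frame of case between -0.13 and 0.13 m and x of carton3_mid in the frame of case between -0.08 and 0.08 m and y of carton3_mid in the frame of case between -0.13 and 0.13 m and x of carton4_mid in the frame of case between -0.08 and 0.08 m and y of carton4_mid in the frame of case between -0.13 and 0.13 m and x of carton5_mid in the frame of case between -0.08 and 0.08 m and y of carton5_mid in the frame of case between -0.13 and 0.13 m and value of joint lid below 0.05 rad and (value of joint status_sign between 2.942 and 3.342 rad or value of joint status_sign between -3.342 and -2.942 rad) and velocity of joint status_sign between -0.1 and 0.1 rad/s); the robot touches nothing.
It fails at once if one of the bystanders is moved more than 6 cm (distance of any of tape_roll, brown_box, scanner, jar, screwdriver from where it was at the start of the episode above 0.06 m).
Of carton1, carton2, carton3, carton4, carton5 only 3 to 5 are there at a start; the rules pass over those that are not, and their reading is None.
At some moment in a run one of carton1, carton2, carton3, carton4, carton5 may be knocked a few centimetres aside while the robot is not near it.
Once in a run the grip may slacken for a moment while it holds something.
It also fails if it takes over 210 s, if anything falls off the work surface, if the arm or the gripper's body presses on something with over 40 N, if the wrist force passes 120 N, or if a joint passes its speed limit or range.

ROBOT

A 7-joint arm with a two-finger parallel gripper is mounted at the origin on the work surface. World frame = base frame: x ahead of the robot, y to its left, z up, the work surface at z = 0. Lengths are in m, angles in rad, forces in N, time in s.
With the tool pointing down it reaches from about 0.4 to 0.85 m from the base axis. Payload 4.5 kg.
Tool frame: the origin (TCP) lies midway between the tips of the shut fingers; the grasp point (between the pads) lies 19 mm behind it (env.tcp_to_grasp is the distance from the TCP to the grasp point, in m); z points along the fingers, y is the line along which they close (so a half turn about z gives the same grasp; the last joint's range is limited). The gripper opens to 85 mm and grips with 20 to 120 N. Pads are 22 mm wide; open, the fingers measure 114 mm over their backs; the gripper's body (76 mm by 85 mm) begins 54 mm behind the grasp point. The pads swing forward as they close: fully open they stand 13 mm farther back than shut.
Start: joints at [-1.204, 0.689, -0.195, 1.565, 0.157, 0.902, -0.215], TCP at [0.204, 0.591, 0.231] pointing down, gripper open.
Joint ranges: [-3.01, 3.01], [-0.46, 2.08], [-1.47, 1.51], [0.13, 2.56], [-1, 4.14], [0.04, 2.09], [-2.66, 2.66]. Speed limits (rad/s): [2.57, 2.57, 3.14, 3.14, 3.14, 3.14, 3.14].

INTERFACE

Orientations are given as a rotation vector (axis times angle).
In Python, from cell import sensors, optics, env gives the robot as it stands.
- The arm moves only by the shell command python3 -m creep 'ROWS'. ROWS is text: rows parted by semicolons, each of 5 numbers parted by spaces: the opening, from 0 (shut) to 1 (fully open), then the shift along the world's x, y, z in m, then the turn about the world's z in rad. A call has 1 to 20 rows; each row shifts and turns the commanded pose from where the row before left it; what a row does not reach is not made up. A row lasts 1/8 s, in which the tool goes at most 62.5 mm and 10.7 degrees, less where a joint would pass 70% of its speed; a pose out of reach is approached as far as the arm can. A call with a gripper value outside its range is refused whole. The fingers move at their own pace and stop on an object; the grip force is fixed at half the most. Time passes only in rows, so rows that do not move let the fingers close. It gives the time, the measured TCP pose, the force, the opening and the grip force at its end, in the units of the state.
- sensors.get_obs(): the state, without advancing time (a new reading comes with each control period).
- optics.capture(name): name is "side" or "top" or "wrist"; returns a dict with "img" (480x640x3 uint8, red, green, blue), "depth" (480x640 float32, m along the optical axis (not along the pixel's ray), 0 where there is no reading), "camera_matrix" (3x3 intrinsics, pixels), "extrinsics" (4x4, takes a point from camera to world coordinates). Camera axes: x right, y up, looking along -z (the intrinsics and any distortion apply to the point x, -y, -z); pixel columns grow to the right and rows downward; lengths in m; the calibration is good to about 2 mm. A picture is of the moment at which its call begins.
- env.sign_off(): hands the job in; it is judged then, once.
The state is a dict: "time_s": time; "q": joint angles; "qd": joint speeds; "joint_efforts": joint torques, N m; "position": TCP position; "orientation": TCP orientation; "contact_force": force on the tool from outside, world axes, zero at the start; "ft_torque": the same for the moment, N m; "gripper_width": finger opening in m; "grip_force": force on a finger pad.
Only numpy, scipy, OpenCV 4.12 (cv2) and the standard library are available. Lean on these libraries where they do the work, as an engineer would, in place of code of your own. Each camera call takes 0.05 s, during which the arm holds its last target. There are 200 camera calls.

## Working session

There is one attempt and no reset: what is moved stays moved. The work goes in short steps, Python scripts to look and compute and a shell command to move; the robot and the scene stay as the last step left them, time stands still between calls to the robot, and variables do not carry over. Pictures are saved under pics/ and viewed, at most 14 in all, crops included, and the job is handed in when it is done.

```bash
mkdir -p pics; ls
cat > h.py <<'E'
import numpy as np, cv2
from cell import sensors, optics, env
def cap(n,save=None):
    c=optics.capture(n)
    if save: cv2.imwrite('pics/'+save+'.png',c['img'][:,:,::-1])
    return c
def pts(c):
    K=c['camera_matrix'];E=c['extrinsics'];d=c['depth']
    v,u=np.mgrid[0:480,0:640]
    x=(u-K[0,2])/K[0,0]*d; y=(v-K[1,2])/K[1,1]*d
    P=np.stack([x,-y,-d],-1)
    return P@E[:3,:3].T+E[:3,3]
def ray(c,u,v,z):
    K=c['camera_matrix'];E=c['extrinsics']
    r=E[:3,:3]@np.array([(u-K[0,2])/K[0,0],-(v-K[1,2])/K[1,1],-1]); o=E[:3,3]
    return o+r*(z-o[2])/r[2]
E
python3 - <<'E'
from h import *
o=sensors.get_obs();print(o)
for n in('side','top'):
    c=cap(n,n+'0');print(n,c['camera_matrix'].tolist(),c['extrinsics'].round(3).tolist(),c['depth'].min(),c['depth'].max())
E
```

```text
pics
{'time_s': 0.0, 'q': array([-1.2041954 ,  0.68997467, -0.19452985,  1.56634386,  0.15730487,
        0.90246559, -0.21509064]), 'qd': array([ 7.95570757e-04,  1.13035356e-03, -2.13142451e-05,  1.06987270e-04,
       -1.24373601e-03, -4.93627320e-04, -1.17072915e-03]), 'joint_efforts': array([-1.07054038e-03, -5.39601231e+01, -1.26702905e+00, -1.58550739e+01,
        9.02874861e-03,  9.43000952e-03,  1.47453130e-05]), 'position': array([0.2040132 , 0.59009211, 0.23049029]), 'orientation': array([-5.20154778e-01, -3.09805046e+00,  2.81105763e-03]), 'contact_force': array([ 0.05134825, -0.96405983,  0.00810968]), 'ft_torque': array([-0.017503  ,  0.05214653,  0.05351921]), 'grip_force': 0.0, 'gripper_width': 0.08537652604029741}
side [[536.4440385862875, 0.0, 322.68209050235794], [0.0, 536.4440385862875, 251.390975840957], [0.0, 0.0, 1.0]] [[-0.912, 0.223, -0.344, -0.018], [-0.41, -0.514, 0.754, 1.125], [-0.008, 0.829, 0.56, 0.978], [0.0, 0.0, 0.0, 1.0]] 0.0 3.846297
top [[517.1291661434312, 0.0, 320.7898025577057], [0.0, 517.1291661434312, 245.4292906966752], [0.0, 0.0, 1.0]] [[-0.024, 0.98, -0.196, 0.233], [-1.0, -0.024, 0.004, -0.021], [-0.001, 0.197, 0.98, 1.398], [0.0, 0.0, 0.0, 1.0]] 0.0 2.4304194
```

View pics/top0.png

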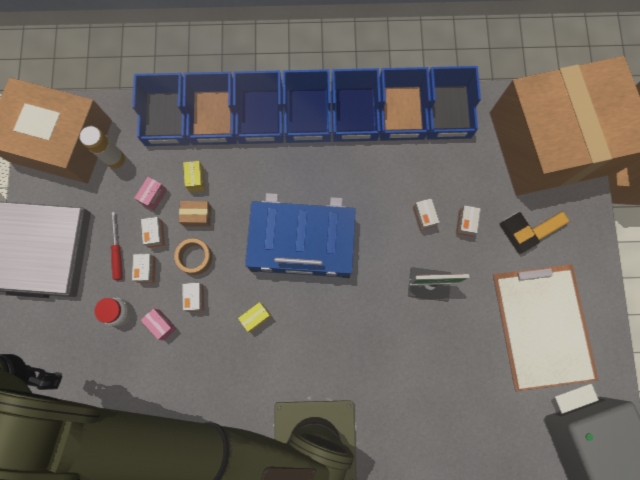

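View pics/side0.png

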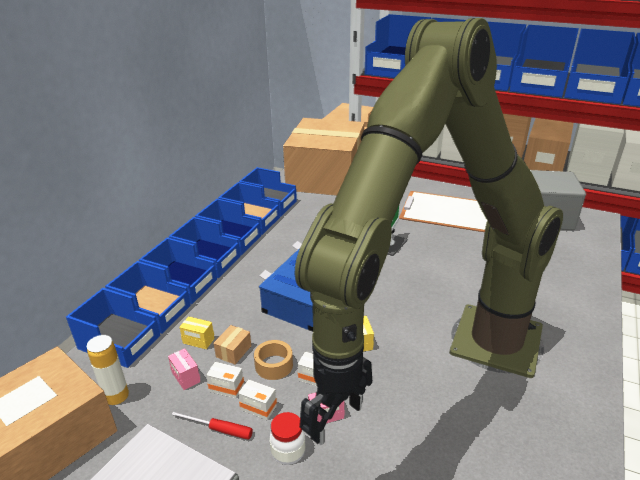

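The top view shows five white cartons with orange marks at (151,231), (142,267), (191,297), (428,213) and (470,221). The look-alikes are pink at (149,192) and (157,323), and yellow at (194,174) and (254,317); these stay put. The case is at (301,240) with its handle at (299,262), and the sign is at (430,282). The side view shows the orange bands on two of the cartons.

```bash
cat >> h.py <<'E'
def cartons(c,lo=0.045,hi=0.075,z=0.058,verbose=True):
    P=pts(c);im=c['img'].astype(int);Z=P[...,2]
    hsv=cv2.cvtColor(c['img'],cv2.COLOR_RGB2HSV)
    white=(hsv[...,1]<60)&(hsv[...,2]>120)
    orange=(hsv[...,0]<20)&(hsv[...,1]>130)&(hsv[...,2]>150)
    m=((Z>lo)&(Z<hi)&(white|orange)).astype(np.uint8)
    m=cv2.morphologyEx(m,cv2.MORPH_CLOSE,np.ones((5,5)))
    out=[]
    for k in cv2.findContours(m,cv2.RETR_EXTERNAL,cv2.CHAIN_APPROX_NONE)[0]:
        if cv2.contourArea(k)<100: continue
        mm=np.zeros(m.shape,np.uint8);cv2.drawContours(mm,[k],-1,1,-1)
        w=(white&(mm>0)).mean()/(mm>0).mean()
        zt=np.median(Z[(mm>0)])
        q=np.array([ray(c,u,v,zt)[:2] for u,v in k[:,0]])
        r=cv2.minAreaRect((q*1000).astype(np.float32))
        (cx,cy),(a,b),t=r
        if a<b:a,b,t=b,a,t+90
        t=(t+90)%180-90
        out.append((cx/1000,cy/1000,zt,np.radians(t)))
        if verbose: print('px',k[:,0].mean(0).round(),'xy',round(cx),round(cy),'z',round(zt*1000),'size',round(a),round(b),'long-axis deg',round(t,1),'white',round(w,2))
    return out
E
python3 - <<'E'
from h import *
c=cap('top');cartons(c)
im=c['img'][:,:,::-1]
P=pts(c);hsv=cv2.cvtColor(c['img'],cv2.COLOR_RGB2HSV)
m=((hsv[...,0]>100)&(hsv[...,0]<130)&(hsv[...,1]>100)&(P[...,2]>.08)&(P[...,2]<.105)&(P[...,0]<.75)).astype(np.uint8)
m=cv2.morphologyEx(m,cv2.MORPH_CLOSE,np.ones((9,9)))
for k in cv2.findContours(m,0,1)[0]:
    if cv2.contourArea(k)>1000:
        q=np.array([ray(c,u,v,.094)[:2] for u,v in k[:,0]]);r=cv2.minAreaRect((q*1000).astype(np.float32));print('lid',r,np.median(P[...,2][m>0]),cv2.boxPoints(r).round())
for nm,lo,hi,(u0,u1,v0,v1) in(('handle',.115,.15,(240,360,190,285)),('sign',.135,.18,(400,480,250,310))):
    s=np.zeros((480,640),bool);s[v0:v1,u0:u1]=1
    s&=(P[...,2]>lo)&(P[...,2]<hi);A=P[s];
    print(nm,len(A),A.mean(0),np.median(A[:,2]),cv2.minAreaRect((A[:,:2]*1000).astype(np.float32)))
a=cv2.resize(im[160:340,100:260],None,fx=2.5,fy=2.5);b=cv2.resize(im[160:340,390:550],None,fx=2.5,fy=2.5)
cv2.imwrite('pics/crop.png',np.hstack([a,b]))
E
```

```text
px [576. 398.] xy 97 -658 z 49 size 100 43 long-axis deg -72.6 white 1.0
px [191. 296.] xy 376 314 z 58 size 70 44 long-axis deg 1.6 white 0.88
px [140. 267.] xy 456 447 z 58 size 69 45 long-axis deg -1.4 white 0.89
px [150. 230.] xy 555 427 z 58 size 70 45 long-axis deg 6.8 white 0.89
px [470. 219.] xy 565 -427 z 57 size 70 43 long-axis deg -12.1 white 0.87
px [ 36. 245.] xy 518 735 z 59 size 231 217 long-axis deg -5.4 white 1.0
px [427. 212.] xy 586 -313 z 58 size 70 43 long-axis deg 14.2 white 0.87
lid ((519.1041870117188, 25.083419799804688), (272.02154541015625, 173.75437927246094), 84.74576568603516) 0.09343028625429717 [[ 420. -102.]
 [ 593. -118.]
 [ 618.  153.]
 [ 445.  168.]]
handle 212 [0.4496234  0.03154471 0.1322651 ] 0.13246412139882324 ((450.0990905761719, 32.52130126953125), (117.88706970214844, 11.13928508758545), 84.7884521484375)
sign 300 [ 0.3980172  -0.31611093  0.15364921] 0.15501654745879778 ((399.30572509765625, -316.96075439453125), (12.532113075256348, 129.07994079589844), 0.5954922437667847)
```

View pics/crop.png

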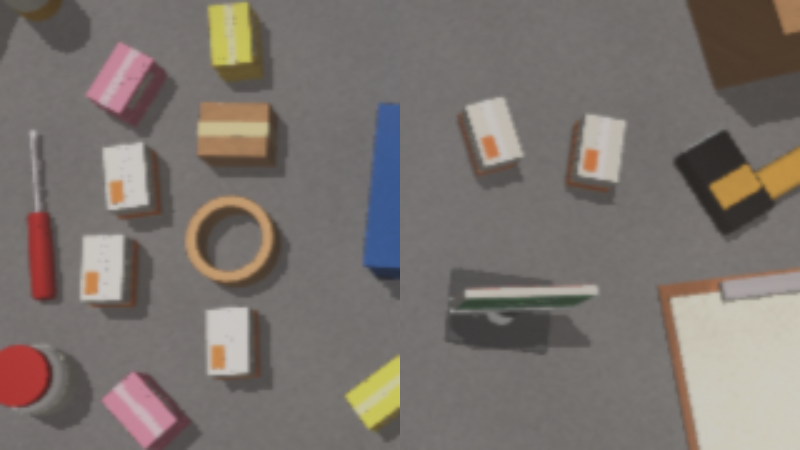

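The crop confirms the five white cartons with an orange label and band, three on the left and two on the right. The neighbours are clearly pink, yellow and brown. Next I go above the handle.

```bash
python3 -m creep '1 0.03 -0.045 0.02 -0.166;1 0.03 -0.05 0 -0.166;1 0.03 -0.05 0 -0.166;1 0.03 -0.05 0 -0.166;1 0.03 -0.05 0 -0.166;1 0.03 -0.05 0 -0.166;1 0.03 -0.05 0 -0.166;1 0.025 -0.05 0 -0.166;1 0.011 -0.05 0 0;1 0 -0.05 0 0;1 0 -0.05 0 0;1 0 -0.013 0 0;1 0 0 0 0;1 0 0 0 0'
python3 - <<'E'
from h import *
o=sensors.get_obs();print(o['q'].round(2))
c=cap('wrist','w1');print(c['extrinsics'].round(3).tolist())
P=pts(c);print(P[240,320]);Z=P[...,2]
s=(Z>.118)&(Z<.145);A=P[s];print(len(A),np.median(A[:,2]),cv2.minAreaRect((A[:,:2]*1000).astype(np.float32)))
E
```

```text
time_s: 1.9
position: [0.4503, 0.0346, 0.2512]
orientation: [-2.316, -2.122, -0.001]
contact_force: [0.0, -0.7, 0.6]
gripper_width: 0.0855
grip_force: 0.0
[-0.26  0.44  0.13  2.05 -0.09  0.66 -0.16]
[[0.996, 0.082, 0.027, 0.458], [-0.087, 0.948, 0.308, 0.113], [0.0, -0.309, 0.951, 0.395], [0.0, 0.0, 0.0, 1.0]]
[0.44943952 0.03052909 0.13466315]
2671 0.13387449346526875 ((452.09320068359375, 30.23965072631836), (118.93219757080078, 10.9261474609375), 84.77497100830078)
```

View pics/w1.png

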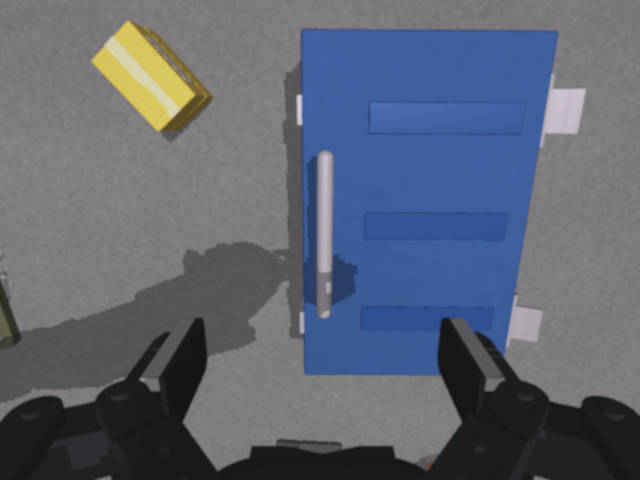

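The wrist view shows the handle bar running from (325,152) to (323,317), centred at about (0.451, 0.031) with its top at 134 mm. I descend and grip it.

```bash
python3 -m creep '1 0.001 -0.003 -0.045 0;1 0 0 -0.05 0;1 0 0 -0.045 0;1 0 0 0 0;0 0 0 0 0;0 0 0 0 0;0 0 0 0 0;0 0 0 0 0;0 0 0 0 0'
python3 - <<'E'
import numpy as np
ps=np.radians(-5.23);t=np.linspace(0,1.8,19)
x=-.155*np.cos(t)+.043*np.sin(t);z=.155*np.sin(t)+.043*np.cos(t)
for a,b,th in zip(np.diff(x),np.diff(z),t[1:]): print('%.2f: %.3f %.3f %.3f'%(th,a*np.cos(ps),a*np.sin(ps),b))
E
```

```text
time_s: 3.08
position: [0.4516, 0.0298, 0.1121]
orientation: [2.319, 2.119, 0.002]
contact_force: [0.0, -0.3, 7.6]
gripper_width: 0.0087
grip_force: 58.5
0.10: 0.005 -0.000 0.015
0.20: 0.007 -0.001 0.015
0.30: 0.008 -0.001 0.014
0.40: 0.009 -0.001 0.013
0.50: 0.011 -0.001 0.012
0.60: 0.012 -0.001 0.011
0.70: 0.013 -0.001 0.010
0.80: 0.014 -0.001 0.008
0.90: 0.014 -0.001 0.007
1.00: 0.015 -0.001 0.006
1.10: 0.016 -0.001 0.004
1.20: 0.016 -0.001 0.002
1.30: 0.016 -0.001 0.001
1.40: 0.016 -0.001 -0.001
1.50: 0.016 -0.001 -0.002
1.60: 0.016 -0.001 -0.004
1.70: 0.015 -0.001 -0.006
1.80: 0.014 -0.001 -0.007
```

```bash
python3 -m creep '0 0.005 0 0.015 0;0 0.007 -0.001 0.015 0;0 0.008 -0.001 0.014 0;0 0.009 -0.001 0.013 0;0 0.011 -0.001 0.012 0;0 0.012 -0.001 0.011 0;0 0.013 -0.001 0.01 0;0 0.014 -0.001 0.008 0;0 0 0 0 0;0 0 0 0 0'
```

```text
time_s: 4.32
position: [0.5223, 0.0232, 0.2098]
orientation: [-2.311, -2.112, 0.017]
contact_force: [-15.7, 1.8, 20.9]
gripper_width: 0.0085
grip_force: 59.8
```

Run:
```python
from h import *
o=sensors.get_obs();print(o['contact_force'],o['position'])
c=cap('wrist','w2')
c=cap('side','s2');a=c['img'][150:380,220:480,::-1];cv2.imwrite('pics/s2.png',cv2.resize(a,None,fx=2.5,fy=2.5))
```

```text
[-15.69895424   1.8109458   20.91977614] [0.52225215 0.02319029 0.20981405]
```

View pics/s2.png

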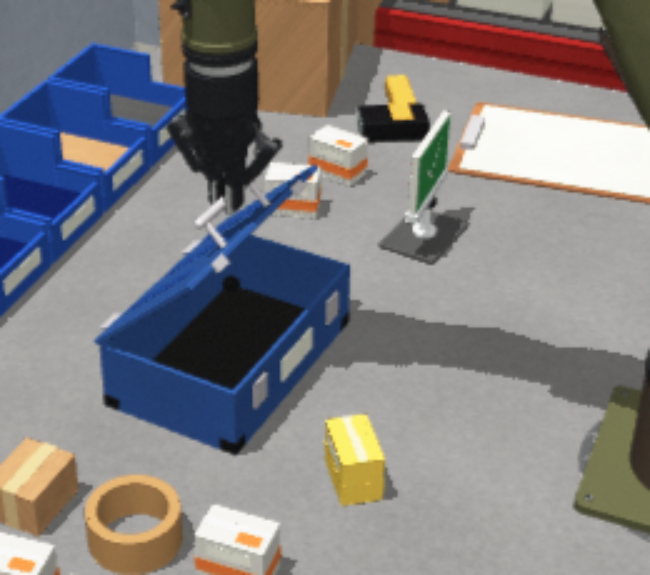

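View pics/w2.png

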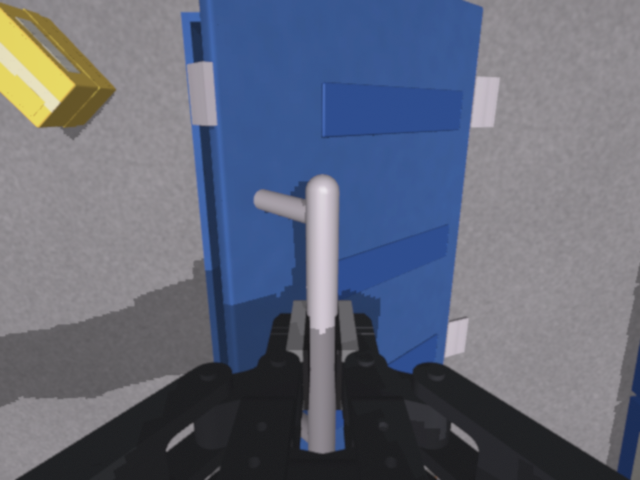

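The grip on the bar is sound: the bar lies between the pads at (322,330) and the lid stands at about 40°. I continue a little farther out to ease the radial force.

```bash
python3 -m creep '0 0.012 -0.001 0.012 0;0 0.014 -0.001 0.009 0;0 0.016 -0.001 0.004 0;0 0.016 -0.001 0.002 0;0 0 0 0 0;0 0 0 0 0'; python3 -m creep '0 0.016 -0.001 0.001 0;0 0.016 -0.001 -0.001 0;0 0.016 -0.001 -0.002 0;0 0 0 0 0'
```

```text
time_s: 5.18
position: [0.5868, 0.0173, 0.2352]
orientation: [-2.32, -2.118, 0.005]
contact_force: [0.8, -3.8, -10.9]
gripper_width: 0.0085
grip_force: 58.3
time_s: 5.68
position: [0.6351, 0.0128, 0.2346]
orientation: [2.321, 2.116, -0.006]
contact_force: [-2.6, -6.5, 1.1]
gripper_width: 0.0084
grip_force: 59.2
```

```bash
python3 -m creep '0 0.016 -0.001 -0.004 0;0 0.015 -0.001 -0.006 0;0 0.014 -0.001 -0.007 0;0 0.008 -0.001 -0.005 0;0 0 0 0 0;0 0 0 0 0'; python3 -m creep '0.22 0 0 0 0;0.22 0 0 0 0;0.22 0 0 0 0;0.22 0 0 0.015 0;0.22 0 0 0.02 0;0.22 0 0 0.03 0;0.22 0 0 0.05 0;0.22 0 0 0.05 0;0.22 0 0 0 0'
python3 - <<'E'
from h import *
c=cap('top','t3');cartons(c)
P=pts(c);Z=P[...,2];hsv=cv2.cvtColor(c['img'],cv2.COLOR_RGB2HSV)
cv2.imwrite('pics/t3.png',cv2.resize(c['img'][130:320,100:500,::-1],None,fx=2,fy=2))
E
```

```text
time_s: 6.42
position: [0.6895, 0.0088, 0.2137]
orientation: [2.319, 2.114, -0.001]
contact_force: [0.1, -5.6, 1.0]
gripper_width: 0.0082
grip_force: 60.6
time_s: 7.55
position: [0.6911, 0.0117, 0.3835]
orientation: [2.314, 2.115, 0.013]
contact_force: [0.8, 0.6, -0.1]
gripper_width: 0.0189
grip_force: 0.0
px [576. 398.] xy 97 -658 z 49 size 100 44 long-axis deg -72.6 white 1.0
px [117. 312.] xy 340 505 z 58 size 70 43 long-axis deg -14.3 white 0.97
px [191. 296.] xy 376 314 z 58 size 70 44 long-axis deg 1.3 white 0.88
px [140. 267.] xy 456 447 z 58 size 69 46 long-axis deg -1.4 white 0.89
px [150. 230.] xy 555 427 z 58 size 71 46 long-axis deg 6.8 white 0.89
px [470. 219.] xy 565 -426 z 58 size 70 45 long-axis deg -12.1 white 0.87
px [ 36. 245.] xy 518 735 z 59 size 231 218 long-axis deg -5.7 white 1.0
px [427. 212.] xy 586 -313 z 57 size 71 45 long-axis deg 14.2 white 0.87
```

View pics/t3.png

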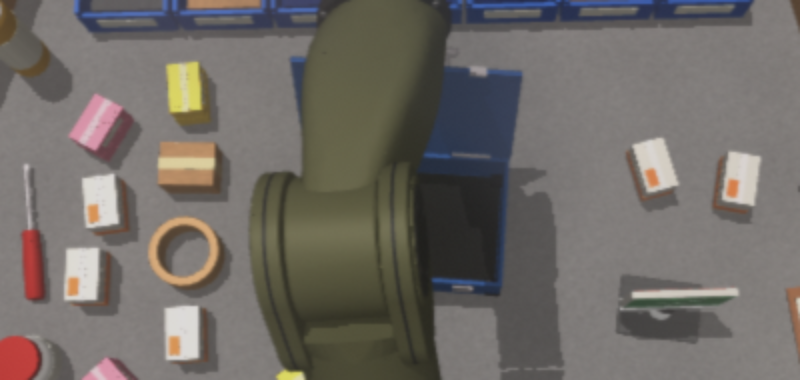

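The lid rests open on its stop. The blob at (117,312) is the jar, not a carton. Next is the nearest carton, at (0.376, 0.314).

```bash
python3 -m creep '0.75 -0.032 0.03 0 0.169;0.75 -0.032 0.03 0 0.169;0.75 -0.032 0.03 0 0.169;0.75 -0.032 0.03 0 0.169;0.75 -0.032 0.03 -0.02 0.169;0.75 -0.032 0.03 -0.04 0.169;0.75 -0.032 0.03 -0.04 0.169;0.75 -0.032 0.03 -0.04 0.169;0.75 -0.03 0.03 -0.04 0.169;0.75 -0.029 0.032 0 0.168;0.75 0 0 0 0;0.75 0 0 0 0'
python3 - <<'E'
from h import *
o=sensors.get_obs();print(o['q'].round(2));cartons(cap('wrist'))
E
```

```text
time_s: 9.1
position: [0.374, 0.3128, 0.197]
orientation: [0.043, -3.141, 0.002]
contact_force: [0.3, -0.5, 0.9]
gripper_width: 0.064
grip_force: 0.0
[-0.61  0.58 -0.28  2.    0.27  0.6   0.52]
px [490. 326.] xy 458 445 z 59 size 69 43 long-axis deg -0.5 white 0.87
px [321. 228.] xy 378 312 z 59 size 70 44 long-axis deg 1.9 white 0.89
px [590. 186.] xy 342 500 z 61 size 69 38 long-axis deg -12.4 white 0.99
px [ 85. 146.] xy 323 150 z 59 size 69 10 long-axis deg -55.0 white 1.0
px [455. 136.] xy 310 401 z 59 size 70 10 long-axis deg 42.6 white 1.0
```

Top and wrist views agree: centre (0.377, 0.313), top at 58 mm.

```bash
python3 -m creep '0.75 0.003 0 -0.05 0;0.75 0 0 -0.05 0;0.75 0 0 -0.05 0;0.75 0 0 -0.023 0;0.75 0 0 0 0;0.4 0 0 0 0;0 0 0 0 0;0 0 0 0 0;0 0 0 0 0;0 0 0 0.04 0;0 0 0 0.06 0;0 0 0 0.06 0;0 0 0 0.02 0;0 0 0 0 0'
```

```text
time_s: 10.9
position: [0.3779, 0.3141, 0.2059]
orientation: [-0.043, 3.138, 0.004]
contact_force: [1.0, -0.7, -4.1]
gripper_width: 0.0433
grip_force: 63.2
```

```bash
python3 -m creep '0 0.038 -0.043 0 -0.03;0 0.038 -0.043 0 -0.03;0 0.038 -0.043 0 -0.03;0 0.038 -0.043 0 -0.027;0 0.036 -0.041 -0.02 0;0 0 0 0 0;0 0 0 0 0'
```

```text
time_s: 11.78
position: [0.5637, 0.1009, 0.1825]
orientation: [-0.139, -3.135, 0.0]
contact_force: [-0.2, 0.4, -2.9]
gripper_width: 0.0429
grip_force: 62.8
```

Run:
```python
from h import *
c=cap('wrist','w4');P=pts(c);Z=P[...,2];hsv=cv2.cvtColor(c['img'],cv2.COLOR_RGB2HSV)
print(sensors.get_obs()['q'].round(2))
m=(hsv[...,0]>100)&(hsv[...,0]<130)&(hsv[...,1]>100)&(Z>.08)&(Z<.09)&(P[...,0]<.63)
A=P[m];print(len(A),cv2.minAreaRect((A[:,:2]*1000).astype(np.float32)))
```

```text
[-0.07  0.69 -0.32  1.77  0.3   0.73  0.93]
10624 ((523.1918334960938, 23.75928497314453), (267.86187744140625, 172.68426513671875), 84.75338745117188)
```

View pics/w4.png

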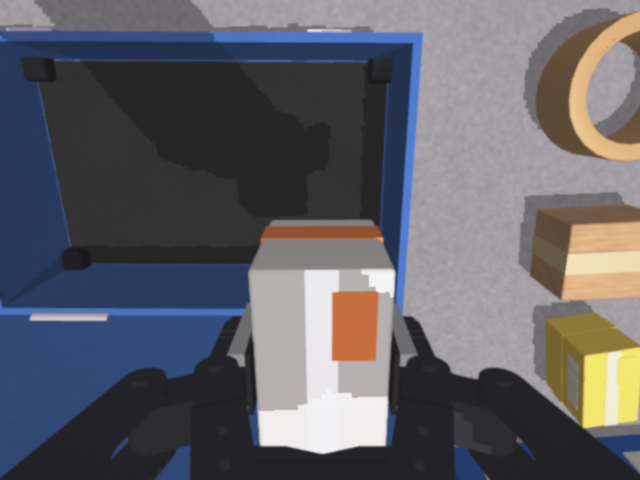

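The wrist view shows the carton held at (320,330) over the case's far left corner. The rim gives the case centre as (0.522, 0.024) at 84.8°. I lower it there.

```bash
python3 -m creep '0 0.002 0 -0.05 0;0 0 0 -0.05 0;0 0 0 -0.04 0;0 0 0 -0.012 0;0 0 0 0 0;0 0 0 0 0'
```

```text
time_s: 12.58
position: [0.566, 0.1031, 0.0381]
orientation: [0.132, 3.137, 0.001]
contact_force: [-13.7, -6.5, 45.8]
gripper_width: 0.0433
grip_force: 80.5
```

```bash
python3 -m creep '0 0 0 0.02 0;0 -0.005 -0.012 0.002 0;0 0 0 0 0'; python3 -m creep '0 0 0 -0.015 0;0 0 0 -0.005 0;0 0 0 0 0'
```

```text
time_s: 12.95
position: [0.5608, 0.087, 0.0539]
orientation: [-0.141, -3.136, 0.003]
contact_force: [-0.7, -0.5, -4.0]
gripper_width: 0.0434
grip_force: 64.3
time_s: 13.32
position: [0.5613, 0.0889, 0.033]
orientation: [-0.139, -3.136, 0.001]
contact_force: [0.3, 0.4, -2.9]
gripper_width: 0.0435
grip_force: 64.2
```

```bash
python3 -m creep '0 0 0 -0.003 0;0 0 0 0 0'; python3 -m creep '0.5 0 0 0 0;0.55 0 0 0 0;0.55 0 0 0.02 0;0.55 0 0 0.04 0;0.55 0 0 0.06 0;0.55 0 0 0.06 0;0.55 0 0 0 0'
python3 - <<'E'
from h import *
cartons(cap('wrist'),lo=.05,hi=.085)
E
```

```text
time_s: 13.58
position: [0.5622, 0.0888, 0.0312]
orientation: [-0.139, -3.138, -0.0]
contact_force: [-0.2, 0.5, -3.1]
gripper_width: 0.0431
grip_force: 64.2
time_s: 14.45
position: [0.5656, 0.0899, 0.2167]
orientation: [0.14, 3.127, 0.005]
contact_force: [0.6, -0.0, -0.8]
gripper_width: 0.0472
grip_force: 0.0
px [596. 354.] xy 713 317 z 59 size 70 11 long-axis deg 5.1 white 1.0
px [597. 240.] xy 608 310 z 52 size 69 17 long-axis deg 88.4 white 1.0
px [319. 210.] xy 561 88 z 64 size 72 44 long-axis deg -4.7 white 0.9
px [77. 30.] xy 426 -54 z 72 size 34 2 long-axis deg 85.0 white 1.0
```

```bash
python3 -m creep '0.65 -0.018 0.059 0 0.013;0.65 -0.018 0.059 0 0.012;0.65 -0.018 0.059 0 0.012;0.65 -0.018 0.059 0 0.012;0.65 -0.018 0.059 0 0.012;0.65 -0.018 0.059 0 0.012;0.65 0 0 0 0;0.65 0 0 0 0'
python3 - <<'E'
from h import *
cartons(cap('wrist'))
E
```

```text
time_s: 15.5
position: [0.4538, 0.4414, 0.2096]
orientation: [-0.024, -3.14, 0.005]
contact_force: [1.0, 0.3, 0.0]
gripper_width: 0.0554
grip_force: 0.0
px [327. 435.] xy 656 442 z 59 size 44 10 long-axis deg -29.5 white 1.0
px [305. 338.] xy 557 425 z 59 size 71 45 long-axis deg 6.6 white 0.88
px [328. 224.] xy 459 445 z 59 size 69 44 long-axis deg -0.6 white 0.89
px [603. 281.] xy 521 648 z 60 size 249 89 long-axis deg 12.8 white 1.0
px [404.  76.] xy 354 501 z 60 size 68 37 long-axis deg 24.2 white 0.94
px [272.  22.] xy 320 410 z 59 size 44 11 long-axis deg 41.9 white 1.0
```

Carton B is at (0.458, 0.445). The tool is 4 mm short in x and y, so I correct that and grip.

```bash
python3 -m creep '0.65 0.004 0.004 -0.05 0;0.65 0 0 -0.05 0;0.65 0 0 -0.05 0;0.65 0 0 -0.03 0;0.65 0 0 0 0;0.4 0 0 0 0;0 0 0 0 0;0 0 0 0 0;0 0 0 0 0;0 0 0 0 0'; python3 -m creep '0 0 0 0.04 0;0 0 0 0.06 0;0 0 0 0.06 0;0 0 0 0.02 0;0 0 0 0 0'
```

```text
time_s: 16.8
position: [0.4585, 0.447, 0.0321]
orientation: [0.025, 3.141, 0.001]
contact_force: [-0.7, -0.8, 4.0]
gripper_width: 0.0432
grip_force: 62.7
time_s: 17.42
position: [0.4587, 0.4475, 0.2129]
orientation: [0.025, 3.139, 0.004]
contact_force: [0.3, 0.5, -2.1]
gripper_width: 0.0429
grip_force: 62.1
```

```bash
python3 -m creep '0 0.014 -0.061 0 -0.012;0 0.014 -0.061 0 -0.012;0 0.014 -0.061 0 -0.012;0 0.014 -0.061 0 -0.012;0 0.014 -0.061 0 -0.012;0 0.013 -0.061 0 -0.012;0 0.013 -0.061 -0.02 0;0 0 0 0 0;0 0 0 0 0'
```

```text
time_s: 18.55
position: [0.5524, 0.0231, 0.1906]
orientation: [-0.138, -3.135, -0.001]
contact_force: [1.0, 1.0, -1.1]
gripper_width: 0.043
grip_force: 62.1
```

```bash
python3 -m creep '0 0.002 -0.003 -0.05 0;0 0 0 -0.05 0;0 0 0 -0.04 0;0 0 0 -0.01 0;0 0 0 0 0;0 0 0 0 0'
```

```text
time_s: 19.3
position: [0.5567, 0.0206, 0.0438]
orientation: [0.137, 3.136, 0.001]
contact_force: [0.1, -0.1, -1.8]
gripper_width: 0.0432
grip_force: 62.1
```

```bash
python3 -m creep '0 0 0 -0.006 0;0 0 0 0 0;0.5 0 0 0 0;0.55 0 0 0 0;0.55 0 0 0 0'; python3 -m creep '0.55 0 0 0.02 0;0.55 0 0 0.04 0;0.55 0 0 0.06 0;0.55 0 0 0.06 0;0.55 0 0 0 0'
python3 - <<'E'
from h import *
cartons(cap('wrist'),lo=.05,hi=.085)
E
```

```text
time_s: 19.92
position: [0.5547, 0.0198, 0.036]
orientation: [-0.138, -3.137, 0.0]
contact_force: [-0.1, 0.4, -0.2]
gripper_width: 0.0472
grip_force: 0.0
time_s: 20.55
position: [0.5581, 0.0205, 0.2207]
orientation: [0.138, 3.13, 0.003]
contact_force: [0.3, 0.1, -0.1]
gripper_width: 0.0473
grip_force: 0.0
px [409. 210.] xy 561 87 z 64 size 72 46 long-axis deg -4.4 white 0.91
px [320. 210.] xy 555 20 z 64 size 72 44 long-axis deg -4.5 white 0.9
px [191.  34.] xy 426 -53 z 73 size 27 2 long-axis deg 85.0 white 1.0
```

Two cartons are down on the floor. Carton C, at (0.556, 0.426), is next.

```bash
python3 -m creep '0.65 0 0.058 0 0.03;0.65 0 0.058 0 0.03;0.65 0 0.058 0 0.03;0.65 0 0.058 0 0.03;0.65 0 0.058 0 0.03;0.65 0 0.058 0 0.03;0.65 0 0.058 0 0.028;0.65 0 0 0 0;0.65 0 0 0 0'
python3 - <<'E'
from h import *
cartons(cap('wrist'))
E
```

```text
time_s: 21.72
position: [0.5548, 0.4243, 0.2139]
orientation: [0.189, -3.133, 0.006]
contact_force: [1.0, -1.7, -0.3]
gripper_width: 0.0556
grip_force: 0.0
px [177. 354.] xy 689 315 z 59 size 20 7 long-axis deg 0.8 white 0.98
px [321. 347.] xy 667 436 z 59 size 70 11 long-axis deg -29.4 white 1.0
px [323. 220.] xy 557 425 z 59 size 69 44 long-axis deg 6.5 white 0.88
px [611. 238.] xy 551 630 z 60 size 200 79 long-axis deg 20.5 white 1.0
```

```bash
python3 -m creep '0.65 0.002 0.001 -0.05 0;0.65 0 0 -0.05 0;0.65 0 0 -0.05 0;0.65 0 0 -0.034 0;0.65 0 0 0 0;0.4 0 0 0 0;0 0 0 0 0;0 0 0 0 0;0 0 0 0 0;0 0 0 0 0'; python3 -m creep '0 0 0 0.04 0;0 0 0 0.06 0;0 0 0 0.06 0;0 0 0 0.02 0;0 0 0 0 0'
```

```text
time_s: 23.02
position: [0.5579, 0.4272, 0.0331]
orientation: [-0.188, 3.135, 0.001]
contact_force: [-1.4, -1.3, 3.2]
gripper_width: 0.0432
grip_force: 64.1
time_s: 23.65
position: [0.5581, 0.4278, 0.214]
orientation: [-0.189, 3.133, 0.004]
contact_force: [-0.1, -0.2, -3.6]
gripper_width: 0.0428
grip_force: 63.4
```

```bash
python3 -m creep '0 -0.012 -0.059 0 -0.035;0 -0.012 -0.059 0 -0.035;0 -0.012 -0.059 0 -0.035;0 -0.012 -0.059 0 -0.035;0 -0.012 -0.059 0 -0.034;0 -0.014 -0.059 -0.02 -0.034;0 0 0 0 0;0 0 0 0 0'
```

```text
time_s: 24.65
position: [0.4831, 0.0743, 0.1916]
orientation: [-0.138, -3.136, -0.001]
contact_force: [0.3, 1.1, -2.6]
gripper_width: 0.0427
grip_force: 63.5
```

```bash
python3 -m creep '0 0 0 -0.05 0;0 0 0 -0.05 0;0 0 0 -0.03 0;0 0 0 0 0;0 0 0 0 0'
```

```text
time_s: 25.28
position: [0.4842, 0.0754, 0.0633]
orientation: [0.135, 3.138, 0.002]
contact_force: [-1.4, 0.7, -3.0]
gripper_width: 0.043
grip_force: 63.6
```

```bash
python3 -m creep '0 0 -0.001 -0.018 0;0 0 0 -0.008 0;0 0 0 0 0'; python3 -m creep '0.5 0 0 0 0;0.55 0 0 0 0;0.55 0 0 0 0;0.55 0 0 0.02 0;0.55 0 0 0.04 0;0.55 0 0 0.06 0;0.55 0 0 0.06 0;0.55 0 0 0 0'
python3 - <<'E'
from h import *
cartons(cap('wrist'),lo=.05,hi=.085);cartons(cap('top'))
E
```

```text
time_s: 25.65
position: [0.4843, 0.0736, 0.0381]
orientation: [0.137, 3.137, 0.001]
contact_force: [-0.9, -0.6, 4.7]
gripper_width: 0.0427
grip_force: 64.2
time_s: 26.65
position: [0.4866, 0.074, 0.2209]
orientation: [0.139, 3.129, 0.005]
contact_force: [-0.5, 0.5, -0.1]
gripper_width: 0.0474
grip_force: 0.0
px [600. 415.] xy 705 317 z 60 size 53 9 long-axis deg 5.0 white 1.0
px [575. 323.] xy 607 288 z 52 size 21 12 long-axis deg 84.8 white 0.98
px [266. 295.] xy 553 21 z 64 size 75 45 long-axis deg -4.4 white 0.88
px [332. 253.] xy 523 81 z 64 size 157 60 long-axis deg 10.8 white 0.9
px [374. 155.] xy 443 115 z 73 size 26 4 long-axis deg 84.9 white 1.0
px [257. 154.] xy 436 31 z 61 size 71 4 long-axis deg 84.9 white 1.0
px [135. 154.] xy 427 -54 z 72 size 26 4 long-axis deg 84.9 white 0.99
px [576. 398.] xy 97 -658 z 49 size 100 44 long-axis deg -72.6 white 1.0
px [470. 219.] xy 565 -426 z 57 size 70 46 long-axis deg -13.1 white 0.87
px [ 36. 245.] xy 518 735 z 59 size 231 218 long-axis deg -5.7 white 1.0
px [427. 212.] xy 586 -313 z 58 size 71 45 long-axis deg 14.2 white 0.87
```

All three left cartons are in. The next one is D, at (0.586, -0.313).

```bash
python3 -m creep '0.65 0.014 -0.055 0 0.049;0.65 0.014 -0.055 0 0.049;0.65 0.014 -0.055 0 0.049;0.65 0.014 -0.055 0 0.048;0.65 0.014 -0.055 0 0.048;0.65 0.014 -0.055 0 0.048;0.65 0.015 -0.057 0 0.048;0.65 0 0 0 0;0.65 0 0 0 0'
python3 - <<'E'
from h import *
print(sensors.get_obs()['q'].round(2));cartons(cap('wrist'))
E
```

```text
time_s: 27.88
position: [0.5818, -0.3127, 0.2144]
orientation: [0.394, -3.114, -0.005]
contact_force: [0.8, 0.6, -0.2]
gripper_width: 0.0554
grip_force: 0.0
[ 0.7   0.8  -0.54  1.45  0.45  1.02  1.88]
px [314. 223.] xy 588 -317 z 59 size 69 44 long-axis deg 14.0 white 0.88
px [171. 159.] xy 567 -430 z 59 size 70 44 long-axis deg -11.9 white 0.88
```

```bash
python3 -m creep '0.65 0.004 -0.003 -0.05 0;0.65 0 0 -0.05 0;0.65 0 0 -0.05 0;0.65 0 0 -0.034 0;0.65 0 0 0 0;0.4 0 0 0 0;0 0 0 0 0;0 0 0 0 0;0 0 0 0 0;0 0 0 0 0'; python3 -m creep '0 0 0 0.04 0;0 0 0 0.06 0;0 0 0 0.06 0;0 0 0 0.02 0;0 0 0 0 0'
```

```text
time_s: 29.18
position: [0.5873, -0.3171, 0.0337]
orientation: [-0.393, 3.116, -0.001]
contact_force: [-2.4, 0.1, 5.1]
gripper_width: 0.0426
grip_force: 63.8
time_s: 29.8
position: [0.5876, -0.3171, 0.2142]
orientation: [-0.393, 3.114, -0.003]
contact_force: [-1.2, -0.2, -1.8]
gripper_width: 0.043
grip_force: 63.0
```

```bash
python3 -m creep '0 -0.008 0.054 0 -0.068;0 -0.008 0.054 0 -0.068;0 -0.008 0.054 0 -0.068;0 -0.008 0.054 0 -0.068;0 -0.007 0.055 -0.02 -0.067;0 0 0 0 0;0 0 0 0 0'; python3 -m creep '0 0 0 -0.05 0;0 0 0 -0.05 0;0 0 0 -0.03 0;0 0 0 0 0;0 0 0 0 0'
```

```text
time_s: 30.68
position: [0.5467, -0.0464, 0.1911]
orientation: [-0.137, -3.135, 0.001]
contact_force: [0.1, -0.6, -1.4]
gripper_width: 0.0426
grip_force: 62.8
time_s: 31.3
position: [0.5486, -0.0468, 0.0634]
orientation: [0.14, 3.137, -0.0]
contact_force: [0.3, 0.7, -1.5]
gripper_width: 0.0431
grip_force: 62.8
```

```bash
python3 -m creep '0 0 0 -0.018 0;0 0 0 -0.007 0;0 0 0 0 0'; python3 -m creep '0.5 0 0 0 0;0.55 0 0 0 0;0.55 0 0 0 0;0.55 0 0 0.02 0;0.55 0 0 0.04 0;0.55 0 0 0.06 0;0.55 0 0 0.06 0;0.55 0 0 0 0'
python3 - <<'E'
from h import *
cartons(cap('wrist'),lo=.05,hi=.085);print();cartons(cap('top'))
E
```

```text
time_s: 31.68
position: [0.5486, -0.0461, 0.0388]
orientation: [0.138, 3.136, -0.0]
contact_force: [-0.1, -0.0, -1.8]
gripper_width: 0.0427
grip_force: 62.9
time_s: 32.67
position: [0.5509, -0.0454, 0.2224]
orientation: [0.138, 3.128, 0.001]
contact_force: [0.5, 0.0, -0.6]
gripper_width: 0.0471
grip_force: 0.0
px [495. 212.] xy 562 88 z 64 size 70 44 long-axis deg -4.5 white 0.89
px [406. 212.] xy 555 19 z 64 size 71 44 long-axis deg -4.4 white 0.89
px [320. 211.] xy 548 -47 z 64 size 70 44 long-axis deg -4.9 white 0.89
px [480. 106.] xy 483 73 z 64 size 69 44 long-axis deg -5.3 white 0.88
px [552.  38.] xy 442 115 z 73 size 25 2 long-axis deg 85.0 white 1.0

px [576. 398.] xy 97 -658 z 49 size 100 44 long-axis deg -72.6 white 1.0
px [117. 313.] xy 340 503 z 58 size 71 47 long-axis deg -14.3 white 0.99
px [327. 229.] xy 547 -44 z 62 size 70 44 long-axis deg -5.1 white 0.88
px [302. 227.] xy 554 23 z 63 size 68 45 long-axis deg -1.4 white 0.88
px [279. 239.] xy 522 83 z 62 size 154 59 long-axis deg 11.1 white 0.86
px [470. 219.] xy 565 -426 z 57 size 70 46 long-axis deg -13.1 white 0.87
px [ 36. 245.] xy 518 735 z 59 size 232 218 long-axis deg -5.6 white 1.0
```

```bash
python3 -m creep '0.65 0.003 -0.055 0 -0.018;0.65 0.003 -0.055 0 -0.018;0.65 0.003 -0.055 0 -0.018;0.65 0.003 -0.055 0 -0.018;0.65 0.002 -0.055 0 -0.018;0.65 0.002 -0.055 0 -0.017;0.65 0.002 -0.053 0 -0.017;0.65 0 0 0 0;0.65 0 0 0 0'
python3 - <<'E'
from h import *
cartons(cap('wrist'))
E
```

```text
time_s: 33.9
position: [0.5651, -0.4273, 0.2154]
orientation: [-0.33, -3.121, -0.005]
contact_force: [0.8, 1.0, -0.1]
gripper_width: 0.0555
grip_force: 0.0
px [318. 219.] xy 566 -431 z 59 size 69 44 long-axis deg -12.3 white 0.88
```

```bash
python3 -m creep '0.65 0.001 -0.002 -0.05 0;0.65 0 0 -0.05 0;0.65 0 0 -0.05 0;0.65 0 0 -0.034 0;0.65 0 0 0 0;0.4 0 0 0 0;0 0 0 0 0;0 0 0 0 0;0 0 0 0 0;0 0 0 0 0'; python3 -m creep '0 0 0 0.04 0;0 0 0 0.06 0;0 0 0 0.06 0;0 0 0 0.02 0;0 0 0 0 0'
```

```text
time_s: 35.2
position: [0.5673, -0.4311, 0.0348]
orientation: [0.332, 3.123, -0.001]
contact_force: [-0.2, 0.6, 5.4]
gripper_width: 0.0431
grip_force: 64.5
time_s: 35.83
position: [0.5676, -0.4313, 0.2154]
orientation: [0.332, 3.121, -0.002]
contact_force: [0.6, -0.0, -1.9]
gripper_width: 0.0428
grip_force: 63.7
```

```bash
python3 -m creep '0 -0.013 0.059 0 0.018;0 -0.013 0.059 0 0.018;0 -0.013 0.059 0 0.018;0 -0.013 0.059 0 0.018;0 -0.013 0.059 0 0.018;0 -0.013 0.06 0 0.017;0 -0.014 0.06 -0.02 0.017;0 0 0 0 0;0 0 0 0 0'; python3 -m creep '0 0 0 -0.05 0;0 0 0 -0.05 0;0 0 0 -0.03 0;0 0 0 0 0;0 0 0 0 0'
```

```text
time_s: 36.95
position: [0.4743, -0.0184, 0.1932]
orientation: [-0.137, -3.136, 0.001]
contact_force: [-0.1, -0.5, -2.2]
gripper_width: 0.0428
grip_force: 63.5
time_s: 37.58
position: [0.4758, -0.0189, 0.065]
orientation: [0.141, 3.137, -0.0]
contact_force: [-0.1, 0.3, -2.8]
gripper_width: 0.0425
grip_force: 63.5
```

```bash
python3 -m creep '0 0 0.003 -0.018 0;0 0 0 -0.007 0;0 0 0 0 0'; python3 -m creep '0.5 0 0 0 0;0.55 0 0 0 0;0.55 0 0 0 0;0.55 0 0 0.02 0;0.55 0 0 0.04 0;0.55 0 0 0.06 0;0.55 0 0 0.06 0;0.55 0 0 0.06 0;0.55 0 0 0 0'
python3 - <<'E'
from h import *
cartons(cap('wrist'),lo=.05,hi=.085)
c=cap('wrist','w9')
P=pts(c)
c=cap('top','t9');P=pts(c);hsv=cv2.cvtColor(c['img'],cv2.COLOR_RGB2HSV)
# lid handle points
s=(P[...,0]>.6)&(P[...,0]<.78)&(P[...,1]>-.14)&(P[...,1]<.18)&(P[...,2]>.1)&(P[...,2]<.3)&(hsv[...,2]<250)
A=P[s];print(A.min(0),A.max(0));B=A[A[:,2]>.23];print(len(B),B.mean(0) if len(B) else 0)
E
```

```text
time_s: 37.95
position: [0.4757, -0.0153, 0.04]
orientation: [0.139, 3.138, -0.0]
contact_force: [-0.2, 0.8, -2.3]
gripper_width: 0.043
grip_force: 63.6
time_s: 39.08
position: [0.4779, -0.0144, 0.2838]
orientation: [0.138, 3.129, 0.001]
contact_force: [0.6, -0.2, -1.1]
gripper_width: 0.047
grip_force: 0.0
px [434. 272.] xy 561 88 z 64 size 72 44 long-axis deg -4.5 white 0.89
px [363. 271.] xy 555 20 z 64 size 72 44 long-axis deg -4.2 white 0.89
px [296. 270.] xy 547 -46 z 64 size 72 44 long-axis deg -5.0 white 0.89
px [417. 194.] xy 483 73 z 64 size 68 44 long-axis deg -5.2 white 0.89
px [320. 193.] xy 475 -16 z 64 size 69 44 long-axis deg -5.1 white 0.89
px [468. 147.] xy 442 115 z 73 size 25 3 long-axis deg 84.9 white 1.0
px [368. 147.] xy 436 31 z 61 size 70 3 long-axis deg 84.9 white 1.0
px [ 18. 138.] xy 400 -269 z 73 size 33 16 long-axis deg -89.6 white 0.99
px [487.   9.] xy 335 132 z 59 size 25 9 long-axis deg -54.0 white 0.98
[ 0.60016049 -0.1231062   0.1000211 ] [0.70557682 0.15287329 0.25518025]
701 [0.66020504 0.02401927 0.24260077]
```

View pics/w9.png

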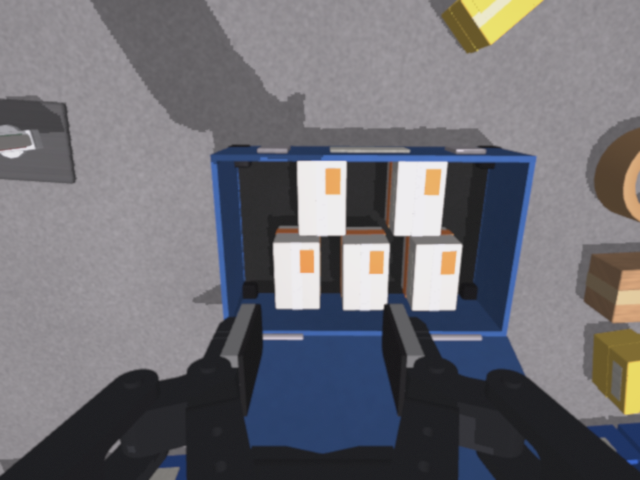

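All five white cartons stand on the case floor, at (296,270), (363,271), (434,272), (320,193) and (417,194), and none is stacked. Next I pass over the lid and push it forward by its bar with shut fingers.

```bash
python3 -m creep '0 0 0 0.04 0;0 0.05 0.004 0.01 0;0 0.05 0.004 0 0;0 0.05 0.004 0 0;0 0.05 0.004 0 0;0 0.052 0.004 0 0;0 0 0 0 0;0 0 0 0 0'; python3 -m creep '0 0 0 -0.05 0;0 0 0 -0.05 0;0 0 0 -0.03 0;0 0 0 0 0'
```

```text
time_s: 40.22
position: [0.726, 0.0054, 0.3269]
orientation: [-0.136, -3.134, 0.001]
contact_force: [0.5, -0.1, -0.2]
gripper_width: -0.0003
grip_force: 0.0
time_s: 40.72
position: [0.7241, 0.0042, 0.1969]
orientation: [-0.136, -3.132, 0.003]
contact_force: [-0.7, -0.2, 0.7]
gripper_width: -0.0002
grip_force: 0.0
```

```bash
python3 -m creep '0 -0.015 0.001 0.005 0;0 -0.015 0.001 0.007 0;0 -0.015 0.001 0.007 0;0 -0.015 0.001 0.007 0;0 -0.015 0.001 0.005 0;0 -0.015 0.002 0.003 0;0 0 0 0 0'
```

```text
time_s: 41.6
position: [0.6372, 0.0123, 0.2361]
orientation: [0.137, 3.136, -0.0]
contact_force: [0.0, -0.0, 1.0]
gripper_width: -0.0002
grip_force: 0.0
```

```bash
python3 -m creep '0 -0.01 0.001 0 0;0 -0.01 0.001 0 0;0 0 0 0.05 0;0 0 0 0.05 0;0 0 0 0.02 0;0 0 0 0 0;0 0 0 0 0;0 0 0 0 0;0 0 0 0 0;0 0 0 0 0;0 0 0 0 0;0 0 0 0 0;0 0 0 0 0;0 0 0 0 0;0 0 0 0 0;0 0 0 0 0'
python3 - <<'E'
from h import *
c=cap('top','t10');P=pts(c);Z=P[...,2];hsv=cv2.cvtColor(c['img'],cv2.COLOR_RGB2HSV)
m=(P[...,0]>.42)&(P[...,0]<.6)&(P[...,1]>-.1)&(P[...,1]<.15)&(hsv[...,0]>100)&(hsv[...,0]<130)&(hsv[...,1]>100)
A=P[m];A=A[A[:,2]<.2];print(len(A),np.percentile(A[:,2],[5,50,95]))
w=cap('wrist');Pw=pts(w);s=(Pw[...,2]>.11)&(Pw[...,2]<.15)&(Pw[...,0]<.5);print(Pw[s].mean(0),s.sum())
# foot of the sign + panel
D=(P[...,0]>.3)&(P[...,0]<.5)&(P[...,1]>-.42)&(P[...,1]<-.22)
f=D&(Z>.004)&(Z<.014)&(hsv[...,2]<90);B=P[f][:,:2]*1000;print('foot',len(B),cv2.minAreaRect(B.astype(np.float32)))
f=D&(Z>.135);B=P[f];print('panel',np.median(B[:,2]),cv2.minAreaRect((B[:,:2]*1000).astype(np.float32)))
cv2.imwrite('pics/t10.png',cv2.resize(c['img'][180:330,220:500,::-1],None,fx=2.8,fy=2.8))
E
```

```text
time_s: 43.6
position: [0.6173, 0.0141, 0.3533]
orientation: [-0.138, -3.139, -0.0]
contact_force: [-0.2, 0.3, -0.9]
gripper_width: -0.0002
grip_force: 0.0
3823 [0.08855087 0.09333766 0.09798911]
[0.45659434 0.02921175 0.13047491] 627
foot 269 ((396.5872802734375, -338.64666748046875), (70.81055450439453, 82.47149658203125), 86.97452545166016)
panel 0.15522874702303135 ((399.208740234375, -329.08331298828125), (12.154205322265625, 105.01246643066406), 0.33329400420188904)
```

View pics/t10.png

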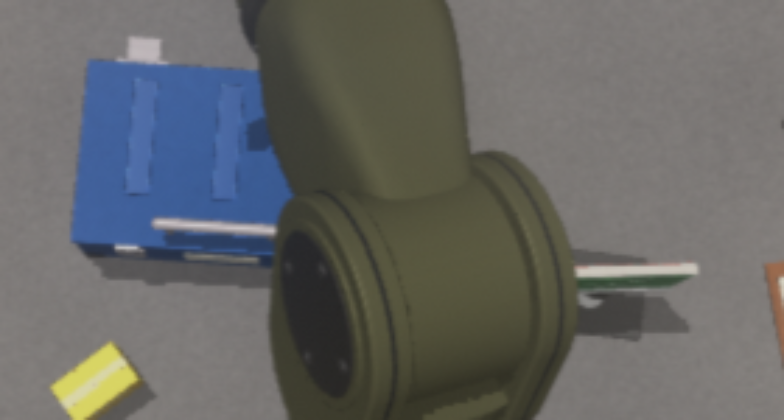

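The lid is shut, with its face at 93 mm and the bar back at its first place. Now I go to the sign.

```bash
python3 -m creep '0.6 -0.027 -0.041 0 -0.185;0.6 -0.027 -0.041 0 -0.185;0.6 -0.027 -0.041 0 -0.185;0.6 -0.027 -0.041 0 -0.185;0.6 -0.027 -0.041 0 -0.185;0.6 -0.028 -0.042 -0.02 -0.185;0.6 -0.028 -0.042 -0.03 -0.185;0.6 -0.028 -0.042 -0.03 -0.185;0.6 0 0 0 0;0.6 0 0 0 0'
python3 - <<'E'
from h import *
print(sensors.get_obs()['q'].round(2))
c=cap('wrist','w11');P=pts(c);Z=P[...,2];hsv=cv2.cvtColor(c['img'],cv2.COLOR_RGB2HSV)
D=(P[...,0]>.3)&(P[...,0]<.5)&(P[...,1]>-.42)&(P[...,1]<-.22)
f=D&(Z>.003)&(Z<.016)&(hsv[...,2]<100);B=P[f][:,:2]*1000;print('foot',len(B),cv2.minAreaRect(B.astype(np.float32)))
f=D&(Z>.15)&(Z<.17);B=P[f];print('panel',len(B),np.median(B[:,2]),cv2.minAreaRect((B[:,:2]*1000).astype(np.float32)))
E
```

```text
time_s: 44.95
position: [0.399, -0.3165, 0.2736]
orientation: [2.216, 2.226, 0.002]
contact_force: [0.7, -0.2, 0.2]
gripper_width: 0.0511
grip_force: 0.0
[ 0.67  0.48 -0.14  1.86  0.09  0.81  0.49]
foot 5756 ((374.30633544921875, -336.0436096191406), (150.0779571533203, 126.439208984375), 81.16698455810547)
panel 3043 0.1575213521481687 ((400.4018859863281, -319.9788513183594), (11.40451431274414, 129.7073211669922), 0.3747151494026184)
```

View pics/w11.png

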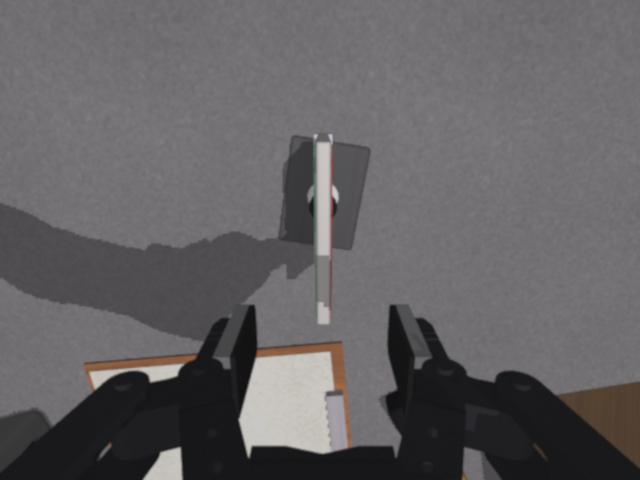

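The panel's top edge runs from (323,135) to (323,322). The foot's corners are near (291,136), (370,149), (353,249) and (279,239), so the foot is turned slightly against the panel. I measure that angle.

Run:
```python
from h import *
c=cap('wrist')
q=np.array([ray(c,u,v,.008)[:2] for u,v in((291,136),(370,149),(353,249),(279,239))]);print(q.round(3),q.mean(0))
for i,j in((0,1),(3,2),(3,0),(2,1)):
    d=q[j]-q[i];print(np.linalg.norm(d).round(3),np.degrees(np.arctan2(d[1],d[0])).round(1))
```

```text
[[ 0.37  -0.261]
 [ 0.448 -0.273]
 [ 0.435 -0.378]
 [ 0.355 -0.367]] [ 0.40217517 -0.31980426]
0.079 -8.7
0.08 -7.8
0.107 82.2
0.106 82.6
```

The foot's x axis lies at -8° and the panel starts at +0.4°, so the panel has to turn by +171.6°. I will do this in two grips because of the last joint's range.

```bash
python3 -m creep '0.6 0.002 -0.003 -0.05 0;0.6 0 0 -0.05 0;0.6 0 0 -0.05 0;0.6 0 0 0 0;0.3 0 0 0 0;0 0 0 0 0;0 0 0 0 0;0 0 0 0 0;0 0 0 0 0'; python3 -m creep '0 0 0 0 0.08;0 0 0 0 0.16;0 0 0 0 0.17;0 0 0 0 0.17;0 0 0 0 0.17;0 0 0 0 0.17;0 0 0 0 0.17;0 0 0 0 0.17;0 0 0 0 0.17;0 0 0 0 0.17;0 0 0 0 0.145;0 0 0 0 0;0 0 0 0 0'
```

```text
time_s: 46.18
position: [0.4, -0.3207, 0.1256]
orientation: [2.217, 2.223, -0.001]
contact_force: [-3.0, 0.9, 8.0]
gripper_width: 0.009
grip_force: 59.1
time_s: 47.8
position: [0.4005, -0.3201, 0.1256]
orientation: [-0.278, 3.128, -0.004]
contact_force: [-2.6, 1.6, 9.1]
gripper_width: 0.0089
grip_force: 59.2
```

```bash
python3 -m creep '0.6 0 0 0 0;0.6 0 0 0 0;0.6 0 0 0.03 0;0.6 0 0 0.05 0;0.6 0 0 0.04 0'; python3 -m creep '0.6 0 0 0 -0.175;0.6 0 0 0 -0.175;0.6 0 0 0 -0.175;0.6 0 0 0 -0.175;0.6 0 0 0 -0.175;0.6 0 0 0 -0.175;0.6 0 0 0 -0.175;0.6 0 0 0 -0.175;0.6 0 0 0 -0.175;0.6 0 0 0 -0.175;0.6 0 0 0 -0.175;0.6 0 0 0 -0.175;0.6 0 0 0 -0.175;0.6 0 0 0 -0.175;0.6 0 0 0 -0.175;0.6 0 0 0 -0.175;0.6 0 0 0 -0.175;0.6 0 0 0 -0.167;0.6 0 0 0 0;0.6 0 0 0 0'
python3 - <<'E'
from h import *
c=cap('wrist');P=pts(c);Z=P[...,2]
D=(P[...,0]>.3)&(P[...,0]<.5)&(P[...,1]>-.42)&(P[...,1]<-.22)
f=D&(Z>.15)&(Z<.17);B=P[f];print('panel',len(B),np.median(B[:,2]),cv2.minAreaRect((B[:,:2]*1000).astype(np.float32)))
E
```

```text
time_s: 48.42
position: [0.4005, -0.3201, 0.2452]
orientation: [-0.278, 3.128, -0.001]
contact_force: [0.3, -0.3, 0.1]
gripper_width: 0.0512
grip_force: 0.0
time_s: 50.92
position: [0.4004, -0.3199, 0.2435]
orientation: [3.129, 0.282, 0.0]
contact_force: [-0.2, 0.2, 0.6]
gripper_width: 0.051
grip_force: 0.0
panel 3787 0.15755618796875018 ((401.06927490234375, -320.13458251953125), (129.40335083007812, 11.408733367919922), 10.201024055480957)
```

```bash
python3 -m creep '0.6 0 0 -0.04 0;0.6 0 0 -0.05 0;0.6 0 0 -0.03 0;0.6 0 0 0 0;0.3 0 0 0 0;0 0 0 0 0;0 0 0 0 0;0 0 0 0 0;0 0 0 0 0'; python3 -m creep '0 0 0 0 0.08;0 0 0 0 0.16;0 0 0 0 0.17;0 0 0 0 0.17;0 0 0 0 0.17;0 0 0 0 0.17;0 0 0 0 0.17;0 0 0 0 0.12;0 0 0 0 0.043;0 0 0 0 0;0 0 0 0 0'; python3 -m creep '0.6 0 0 0 0;0.6 0 0 0 0;0.6 0 0 0.03 0;0.6 0 0 0.05 0;0.6 0 0 0.05 0;0.6 0 0.05 0.02 0;0.6 0 0.06 0 0;0.6 0 0 0 0;0.6 0 0 0 0'
python3 - <<'E'
from h import *
c=cap('top','t12');P=pts(c);Z=P[...,2]
D=(P[...,0]>.3)&(P[...,0]<.5)&(P[...,1]>-.42)&(P[...,1]<-.22)
f=D&(Z>.145)&(Z<.165);B=P[f];print('panel',len(B),cv2.minAreaRect((B[:,:2]*1000).astype(np.float32)))
s=cap('side')
cv2.imwrite('pics/f.png',np.hstack([cv2.resize(c['img'][150:350,220:520,::-1],(400,267)),cv2.resize(s['img'][100:300,200:500,::-1],(400,267))]))
E
```

```text
time_s: 52.1
position: [0.401, -0.32, 0.1248]
orientation: [3.128, 0.278, 0.003]
contact_force: [-0.8, 1.7, 5.8]
gripper_width: 0.0091
grip_force: 59.0
time_s: 53.48
position: [0.4001, -0.3192, 0.1248]
orientation: [2.371, 2.06, 0.0]
contact_force: [-1.4, 4.3, 8.0]
gripper_width: 0.0089
grip_force: 59.4
time_s: 54.6
position: [0.4003, -0.2105, 0.2735]
orientation: [2.372, 2.059, -0.001]
contact_force: [0.4, -0.1, -0.1]
gripper_width: 0.0516
grip_force: 0.0
panel 0 ((0.0, 0.0), (0.0, 0.0), 0.0)
```

View pics/f.png

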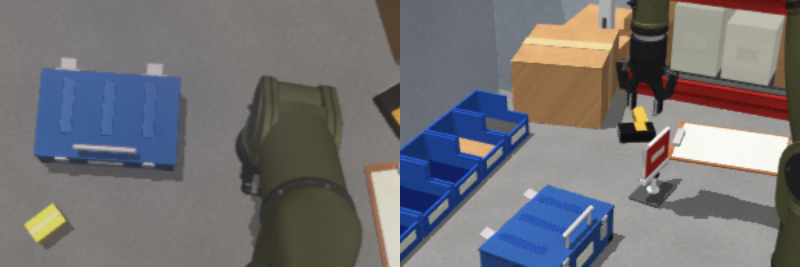

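Green now faces the front: the side view shows red towards the robot at (655,155). The panel was released at -8°, square to the foot. The lid is shut and the gripper is clear.

```bash
python3 -c "
from cell import env;print(env.sign_off())"
```

```text
the job is handed in; nothing more can be done
None
```

The job is handed in: all five white cartons with an orange band are on the case floor with none stacked, the lid is shut, and the sign shows green to the front, square to its foot; the hand-in gave back no verdict.

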